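Reset the press trip through its hidden hole with the awl

TASK

The trip unit has tripped: take the awl from its wooden stand and feel with its tip along the slot under the hood until it drops into the hidden reset hole, then push the button at the bottom of the hole fully home; do not force the awl against the deck or the hood. Put the awl back point down in its stand and let go of it; leave the spool, the dye pot and the beeswax where they are.

Things in the scene. Friction and masses are not known exactly. Their poses are not given: they have to be found in the camera images.
- trip_unit: Grey painted steel trip unit, fixed to the bench: foot 105 (x) x 206 (y) x 30 mm with two bolted ears, raised to 75 mm at the back, carrying the sloping deck. Origin on the bench under the middle of the slot; +x away from the robot (towards the high side), +y along the slot, z up.
- deck: Sloping grey deck of the trip unit with a straight slot. Origin: centre of the slot's floor, 75 mm above the bench. x: uphill across the slot, y: along the slot, z: straight out of the slot, 35 degrees from vertical, leaning towards the robot. Slot: 12 mm wide (x -6 to 6), 90 mm long (y -45 to 45), 6 mm deep; the deck's face is at z = 6 mm, from x = -47 to 42 mm.
- reset_button (a joint): 0 = tripped (out), 0.006 m = home (end stop). Flat button in the one hole of the dark slot floor: hole 9 mm long (y), as wide as the slot, its centre anywhere from y = -29 to 29 mm of the deck (not reported, new each time). The button lies 6 mm below the slot floor and goes 6 mm further along the deck's -z; no spring, 3 N friction; it stays where pushed.
- awl: Awl, 50 to 85 g, 158 mm, point down in its stand. Wooden handle, to be taken as a bar 27 x 27 x 100 mm; steel blade to be taken as a 5.6 mm round pin with a flat end, reaching 58 mm beyond the handle. y axis: from tip to handle end (up, as it stands); the handle's flats face x and z. Origin on a flat, 79 mm from the tip; the centre line is 13.5 mm from it along +z.
- awl_tip (a point): Point of the awl: on the centre line, at the end of the blade. It stands 12 mm above the bench when the awl is fully in its stand.
- awl_stand: Wooden stand for the awl, fixed to the bench: block 60 x 60 x 70 mm high with one upright hole in the middle of its top, 10.5 mm wide, 62 mm deep, chamfered by 3 mm at the mouth. The foot of the awl's handle rests on the top. Origin: centre of its underside; the flats of the standing awl's handle are parallel to the block's sides.
- stand_socket (a point): Mouth of the stand's hole, at the centre of the top, 70 mm above the bench.
- spool: Bystander: wooden thread spool, 58 mm across, 60 mm tall. Origin: centre of its underside.
- dye_pot: Bystander: round dark dye pot with pale lid, 70 mm across, 50 mm tall. Origin: centre of its underside.
- beeswax: Bystander: yellow block of beeswax, 38 x 60 x 21 mm. Origin: centre of its underside.
- hood_lip (a point): Middle of the free edge of the steel hood, at x = 10, y = 0, z = 31.5 mm of the deck. The hood is a plate 150 mm long (y), its lip from x = 10 to 42, z = 29 to 34 mm, so it covers the slot from above: a tool must come in along the deck's z axis, within about 10 degrees.
- telltale_pin (a point): Foot of a bright 10 mm tell-tale pin on the deck below the slot, at x = -30, y = 0, z = 6 mm of the deck. It stands 16 mm proud of the deck when tripped and sinks by 12 mm as the button goes in; it only shows the state and cannot be touched or moved.
There are look-alikes about, which are no part of the job. There is more than one size of the awl; the job needs the smaller.

How it is judged (in metres and radians):
On the way, in this order (a step that is already met when the one before it is completed fails the run):
1. the awl is lifted out of its stand, the button still out (height (world z) of awl_tip above 0.075 m and value of joint reset_button below 0.002 m), for 0.1 s.
2. the awl's tip, in the hole, has pushed the reset button home (value of joint reset_button above 0.005 m and z of awl_tip in the frame of deck below -0.009 m and angle between awl's own y axis and vertical between 0.35 and 0.87 rad), for 0.1 s.
At the end, for the whole second after the job is handed in: The reset button is home (at least 5 of its 6 mm in) and the awl stands at rest, released, point down in its stand, its handle resting on the stand's top (tip within 5 mm of its lowest place, within 7 degrees of upright) (value of joint reset_button above 0.005 m and horizontal distance between awl_tip and stand_socket below 0.007 m and height (world z) of awl_tip below 0.017 m and angle between awl's own y axis and vertical below 0.12 rad and linear speed of awl below 0.02 m/s); the robot touches nothing.
It fails at once if the awl is forced against the deck, hood or foot of the trip unit (more than 40 N) (contact force between awl and trip_unit above 40 N).
It fails at once if the spool is moved by more than 20 mm (distance of spool from where it was at the start of the episode above 0.02 m).
It fails at once if the dye pot is moved by more than 20 mm (distance of dye_pot from where it was at the start of the episode above 0.02 m).
It fails at once if the beeswax is moved by more than 20 mm (distance of beeswax from where it was at the start of the episode above 0.02 m).
It also fails if it takes over 58 s, if anything falls off the work surface, if the arm or the gripper's body presses on something with over 40 N, if the wrist force passes 120 N, or if a joint passes its speed limit or range.

ROBOT

A 6-joint arm with a two-finger parallel gripper is mounted at the origin on the work surface; the furniture and walls round the work are solid. World frame = base frame: x ahead of the robot, y to its left, z up, the work surface at z = 0. Lengths are in m, angles in degrees, forces in N, time in s.
With the tool pointing down it reaches from about 0.4 to 0.825 m from the base axis. Payload 7 kg.
Tool frame: the origin (TCP) lies at the very end of the fingers, on their centre line; the grasp point (between the pads) lies 19 mm behind it; z points along the fingers, y is the line along which they close (so a half turn about z gives the same grasp; the last joint's range is limited). The gripper opens to 88 mm and grips with 3 to 60 N. Pads are 19 mm wide; open, the fingers measure 130 mm over their backs; the gripper's body (78 mm by 193 mm) begins 47 mm behind the grasp point.
Start: joints at [81.194, 20.546, 0.682, 0, -70.136, -16.507], TCP at [0.289, 0.61, 0.206] pointing down, gripper open.
Joint ranges: [-176.03, 176.03], [-82.01, 121.73], [-58.28, 71.71], [-173.87, 95.51], [-174.79, -0.11], [-173.66, 173.66]. Speed limits (degrees/s): [136.94, 136.94, 172.46, 180, 180, 180].

INTERFACE

Orientations are given as [roll, pitch, yaw] about the fixed x, y, z axes, in that order (R = Rz(yaw) Ry(pitch) Rx(roll)).
In Python, from plant import get_obs, snapshot, camera_params, close_job, boxes_of, cut_out, landmark_of gives the robot as it stands.
- The arm moves only by the shell command python3 -m inch 'ROWS' [OPENING]. ROWS is text: rows parted by semicolons, each of 6 numbers parted by spaces: the shift along the tool's x, y, z in units of 30 cm (1.0 is 30 cm), then the turn, a rotation vector about the tool's x, y, z in units of pi rad (1.0 is pi rad). A call has 1 to 10 rows; each row is the pose to reach, as a shift and turn from the pose commanded when the call began, along the tool's axes at that moment, turning the shorter way round; what a row does not reach only later rows make up. A row lasts 1/12 s, in which the tool goes at most 41.7 mm and 7.16 degrees, less where a joint would pass 70% of its speed; a pose out of reach is approached as far as the arm can. A call with a number of a shift or a turn outside -1 to 1 is refused whole. A call with a gripper value outside its range is refused whole. OPENING is the closure, from -1 (fully open) to 1 (shut), set as the call begins (- or left out, the last holds). The fingers move at their own pace and stop on an object; the grip force is fixed at half the most. Time passes only in rows, so rows that repeat a pose let the fingers close. It gives the time, the measured TCP pose, the force, the opening and the grip force at its end, in the units of the state.
- get_obs(): the state, without advancing time (a new reading comes with each control period).
- snapshot(name): name is "scene" or "top" or "wrist"; returns the picture (384x512x3 uint8, red, green, blue); there is no depth.
- camera_params(name): a dict with "mtx" (3x3 intrinsics, pixels), "rvec" (rotation vector, rad) and "tvec" (3), from world to camera coordinates, as OpenCV has them. Camera axes: x right, y down, z forward; pixel columns grow to the right and rows downward; lengths in m; the calibration is good to about 2 mm. The wrist camera is an equidistant fisheye: a pixel r from the principal point sees the ray r / f radians off the axis. A picture is of the moment at which its call begins: read the wrist's pose just before it. camera_params takes no time and is no camera call; for the wrist camera it gives the pose at the moment of the call.
- close_job(): hands the job in; it is judged then, once.
Trained networks look in the newest picture that a camera, given by its name, has taken for a name from the list of things; names that differ only in an ending like _2 or _b are one class to them, and where a whole thing is asked for, a point or a joint stands for the part that bears it (a point fixed in the world has none). Each returns a list of dicts, best first, with "p" (0 to 1); they miss things now and then, are a little off and sometimes report something else, mostly with a low value. They report only what shows in the picture. A call takes as long as a camera call. They do not tell look-alikes from the thing itself.
- boxes_of(camera, thing): "rect" ([left, top, width, height] in pixels, round what is visible of it).
- cut_out(camera, thing): "pixels" (384x512 bool, what is visible of it) and "rect" ([left, top, width, height] in pixels, round what is visible of it).
- landmark_of(camera, thing): "uv" ([column, row] in pixels: a listed point, or the origin of a listed thing).
The state is a dict: "clock": time; "joint_pos": joint angles; "qvel": joint speeds; "tau": joint torques, N m; "tool_pos": TCP position; "orientation": TCP orientation; "force": force on the tool from outside, world axes, zero at the start; "moment": the same for the moment, N m; "opening": finger opening in m; "gripper_force": force on a finger pad.
Only numpy, scipy, OpenCV 4.12 (cv2) and the standard library are available. Lean on these libraries where they do the work, as an engineer would, in place of code of your own. Each camera call takes 0.05 s, during which the arm holds its last target. There are 200 camera calls.

## Working session

There is one attempt and no reset: what is moved stays moved. The work goes in short steps, Python scripts to look and compute and a shell command to move; the robot and the scene stay as the last step left them, time stands still between calls to the robot, and variables do not carry over. Pictures are saved under pics/ and viewed, at most 10 in all, crops included, and the job is handed in when it is done.

```bash
mkdir -p pics; ls; cat > h.py <<'E'
import numpy as np, cv2
from plant import *
from scipy.spatial.transform import Rotation as R
def cam(n):
    p=camera_params(n); M=R.from_rotvec(np.ravel(p['rvec'])).as_matrix(); return np.array(p['mtx']),M,np.ravel(p['tvec'])
def ray(n,uv,c=None):
    K,M,t=c or cam(n); x=(uv[0]-K[0,2])/K[0,0]; y=(uv[1]-K[1,2])/K[1,1]
    if n=='wrist':
        r=np.hypot(x,y); d=np.array([x/r*np.sin(r),y/r*np.sin(r),np.cos(r)])
    else: d=np.array([x,y,1.])
    return -M.T@t, M.T@d
def atz(n,uv,z,c=None):
    o,d=ray(n,uv,c); return o+d*(z-o[2])/d[2]
def tri(rays):
    A=0;b=0
    for o,d in rays:
        d=d/np.linalg.norm(d);P=np.eye(3)-np.outer(d,d);A=A+P;b=b+P@o
    return np.linalg.solve(A,b)
def save(n,f,crop=None,s=1):
    im=snapshot(n)[:,:,::-1]
    if crop: l,t,w,h=crop; im=im[t:t+h,l:l+w]
    cv2.imwrite('pics/'+f,cv2.resize(im,None,fx=s,fy=s,interpolation=cv2.INTER_CUBIC))
def proj(n,X,c=None):
    K,M,t=c or cam(n); q=M@X+t
    return (K@(q/q[2]))[:2]
E
python3 - <<'E'
from h import *
a=snapshot('scene');b=snapshot('top')
im=np.vstack([a,b])[:,:,::-1]
cv2.imwrite('pics/a.png',cv2.resize(im,(400,600)) if 0 else a[:,:,::-1]); cv2.imwrite('pics/b.png',b[:,:,::-1])
for n in('scene','top'):
    for t in['awl','awl_stand','spool','dye_pot','beeswax','trip_unit']:
        print(n,t,[(np.round(d['rect']).tolist(),round(d['p'],2)) for d in boxes_of(n,t)])
    for t in['awl_tip','stand_socket','hood_lip','telltale_pin','deck','trip_unit','awl_stand','awl']:
        print(n,t,[(np.round(d['uv'],1).tolist(),round(d['p'],2)) for d in landmark_of(n,t)])
    K,M,t=cam(n);print(-M.T@t)
E
```

```text
pics
scene awl [([232.0, 169.0, 6.0, 31.0], 0.77)]
scene awl_stand [([287.0, 222.0, 18.0, 23.0], 0.58), ([229.0, 199.0, 16.0, 4.0], 0.48), ([240.0, 193.0, 13.0, 7.0], 0.4)]
scene spool [([289.0, 222.0, 19.0, 29.0], 0.73), ([240.0, 192.0, 13.0, 10.0], 0.55)]
scene dye_pot [([241.0, 191.0, 13.0, 12.0], 0.69)]
scene beeswax [([371.0, 232.0, 19.0, 9.0], 0.59)]
scene trip_unit [([276.0, 173.0, 68.0, 50.0], 0.9), ([276.0, 176.0, 60.0, 42.0], 0.4)]
scene awl_tip []
scene stand_socket [([240.6, 198.9], 0.54)]
scene hood_lip [([302.9, 187.6], 0.85)]
scene telltale_pin [([298.7, 200.6], 0.96)]
scene deck [([301.7, 189.4], 0.67)]
scene trip_unit [([305.4, 212.8], 0.73)]
scene awl_stand []
scene awl [([233.7, 192.1], 0.74)]
[-0.74867793 -0.61689649  0.74124769]
top awl [([116.0, 162.0, 26.0, 19.0], 0.69), ([242.0, 200.0, 6.0, 11.0], 0.54)]
top awl_stand [([241.0, 202.0, 10.0, 16.0], 0.67)]
top spool [([304.0, 216.0, 22.0, 12.0], 0.49)]
top dye_pot [([231.0, 182.0, 20.0, 17.0], 0.75)]
top beeswax [([357.0, 168.0, 22.0, 15.0], 0.62)]
top trip_unit [([262.0, 143.0, 63.0, 45.0], 0.94), ([308.0, 214.0, 16.0, 17.0], 0.67)]
top awl_tip [([145.0, 181.9], 0.69)]
top stand_socket [([247.4, 212.0], 0.79), ([289.8, 168.1], 0.66)]
top hood_lip [([292.7, 164.1], 0.57)]
top telltale_pin [([291.3, 172.4], 0.57)]
top deck [([294.4, 163.0], 0.74)]
top trip_unit []
top awl_stand [([245.7, 213.6], 0.82)]
top awl [([135.8, 169.9], 0.56), ([240.2, 206.7], 0.46)]
[0.22411984 0.23451234 1.34581915]
```

View pics/a.png

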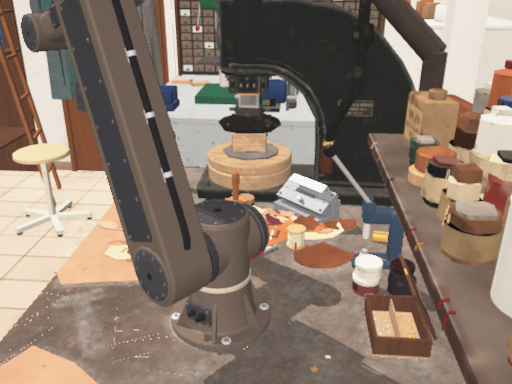

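View pics/b.png

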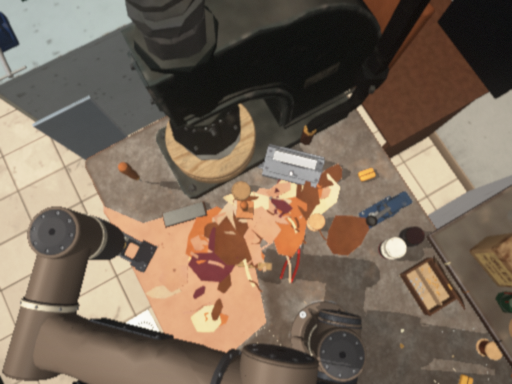

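```bash
python3 - <<'E'
from h import *
print(atz('top',(135,170),.02),atz('top',(245.7,213.6),0),atz('top',(247.4,212),.07),atz('scene',(240.6,198.9),.07))
print('awl',tri([ray('scene',(233.7,192.1)),ray('top',(240.2,206.7))]))
print('deck',tri([ray('scene',(301.7,189.4)),ray('top',(294.4,163))]))
print('hood',tri([ray('scene',(302.9,187.6)),ray('top',(292.7,164.1))]))
print('pin',tri([ray('scene',(298.7,200.6)),ray('top',(291.3,172.4))]))
print(get_obs())
E
```

```text
[0.58325793 0.68947808 0.02      ] [0.42670432 0.27605567 0.        ] [0.4218748  0.26804139 0.07      ] [0.44389502 0.26479942 0.07      ]
awl [0.43840161 0.29111504 0.08951309]
deck [0.59014573 0.11042417 0.09236858]
hood [0.58840068 0.11197575 0.09756109]
pin [0.56850237 0.11396003 0.057234  ]
{'clock': 1.5, 'joint_pos': array([ 8.11943444e+01,  2.05436781e+01,  6.81275006e-01,  2.60953692e-04,
       -7.01367813e+01, -1.65068822e+01]), 'qvel': array([-0.02145232, -0.00713382,  0.06550637,  0.09546064, -0.06861497,
        0.05349107]), 'tau': array([-1.51044744e-03, -5.82376599e+01,  2.93301934e+01,  7.00235143e+00,
        1.25552336e-02, -1.17455255e-05]), 'tool_pos': array([0.28860757, 0.61015194, 0.20598716]), 'orientation': array([-1.79999148e+02, -3.58618765e-06, -2.53124492e+01]), 'force': array([-0.21873298,  0.35965849,  0.74285228]), 'moment': array([ 0.02561021,  0.02466154, -0.02476933]), 'gripper_force': 0.0, 'opening': 0.08745701508121509}
```

The scene view shows an upright awl-like handle at (235,185), the grey trip unit at (307,197) and the spool at (296,237). The top view shows the trip unit at (293,164), an orange awl lying at (125,170), a disc at (242,190) and something small at (309,133). I'll enlarge both views.

```bash
python3 - <<'E'
import cv2,numpy as np
a=cv2.imread('pics/a.png');b=cv2.imread('pics/b.png')
A=cv2.resize(a[160:260,210:400],(760,400),interpolation=cv2.INTER_CUBIC)[:, :]
B=cv2.resize(b[120:270,105:385],(784,420),interpolation=cv2.INTER_CUBIC)
cv2.imwrite('pics/c.png',cv2.resize(A,(570,300))if 0 else A);cv2.imwrite('pics/d.png',B)
E
```

```text
(no output)
```

View pics/d.png

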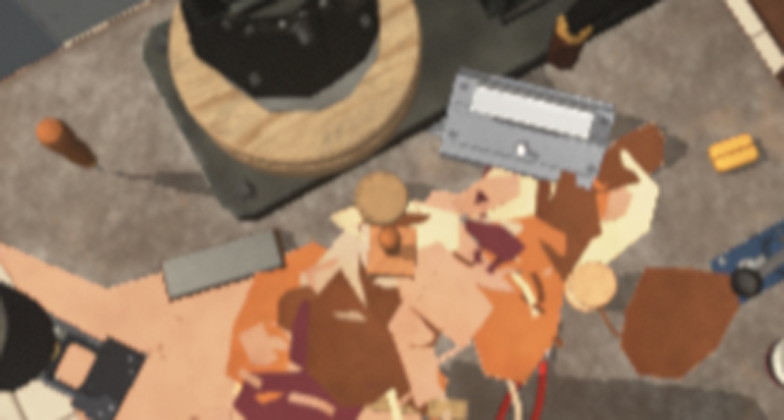

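View pics/c.png

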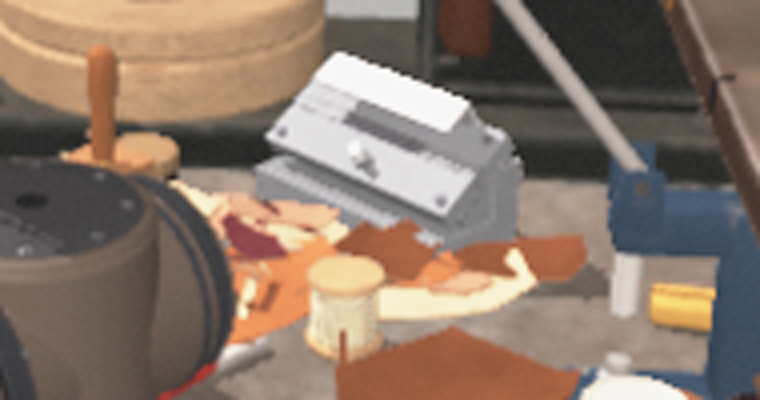

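Awl candidates: the one in an orange-brown wooden block at top (244,206) / scene (235,185), and a freestanding orange handle at top (125,170) with no stand. The one in the stand, between the pot at (242,190) and the leather, fits "awl in its wooden stand". The one at (125,170) looks bigger. I'll move the wrist camera over to confirm.

```bash
R1="x"; python3 -m inch '0.1 0.1 -0.4 0 0 0; 0.2 0.2 -0.5 0 0 0; 0.9 0.9 -0.5 0 0 0; 0.9 0.9 -0.5 0 0 0; 0.9 0.9 -0.5 0 0 0; 0.9 0.9 -0.5 0 0 0; 0.9 0.9 -0.5 0 0 0; 0.9 0.9 -0.5 0 0 0; 0.9 0.9 -0.5 0 0 0; 0.9 0.9 -0.5 0 0 0' -1; python3 -m inch '0 0 0 0 0 0;0 0 0 0 0 0;0 0 0 0 0 0;0 0 0 0 0 0'
python3 - <<'E'
from h import *
c=cam('wrist');save('wrist','e.png',None,1.5)
o=get_obs();print(o['tool_pos'],o['orientation'],-c[1].T@c[2],c[1][2])
for t in['stand_socket','hood_lip','telltale_pin','deck','trip_unit','awl_stand','awl','spool','dye_pot','beeswax']:
    print(t,[(np.round(d['uv'],1).tolist(),round(d['p'],2)) for d in landmark_of('wrist',t)])
for t in['awl','awl_stand','trip_unit','dye_pot']: print(t,[(np.round(d['rect']).tolist(),round(d['p'],2)) for d in boxes_of('wrist',t)])
E
```

```text
clock: 2.33
tool_pos: [0.4107, 0.2673, 0.3525]
orientation: [-179.9, -0.0, -25.3]
force: [1.6, 0.2, 1.0]
opening: 0.0876
gripper_force: 0.0
clock: 2.67
tool_pos: [0.4102, 0.2699, 0.3511]
orientation: [180.0, 0.0, -25.3]
force: [0.5, -0.7, -0.8]
opening: 0.0872
gripper_force: 0.0
[0.41017108 0.27012636 0.35102546] [ 1.79945541e+02  2.00643641e-02 -2.52507894e+01] [0.47067612 0.24289911 0.53085402] [-0.22518515  0.10609919 -0.96852187]
stand_socket [([248.4, 150.4], 0.81), ([298.1, 20.8], 0.26)]
hood_lip [([308.2, 8.4], 0.79)]
telltale_pin [([303.6, 25.3], 0.65)]
deck [([300.2, 11.1], 0.59), ([301.6, 27.9], 0.58), ([251.9, 148.5], 0.4)]
trip_unit [([294.7, 25.5], 0.94)]
awl_stand [([248.2, 142.2], 0.68)]
awl [([31.3, 183.3], 0.87), ([238.8, 152.3], 0.68)]
spool [([379.0, 107.7], 0.94)]
dye_pot [([222.8, 115.0], 0.8)]
beeswax []
awl [([0.0, 182.0, 57.0, 38.0], 0.86)]
awl_stand [([220.0, 123.0, 53.0, 51.0], 0.67), ([370.0, 91.0, 37.0, 30.0], 0.38), ([228.0, 0.0, 139.0, 61.0], 0.35)]
trip_unit [([230.0, 0.0, 137.0, 60.0], 0.7)]
dye_pot [([198.0, 92.0, 46.0, 40.0], 0.79)]
```

View pics/e.png

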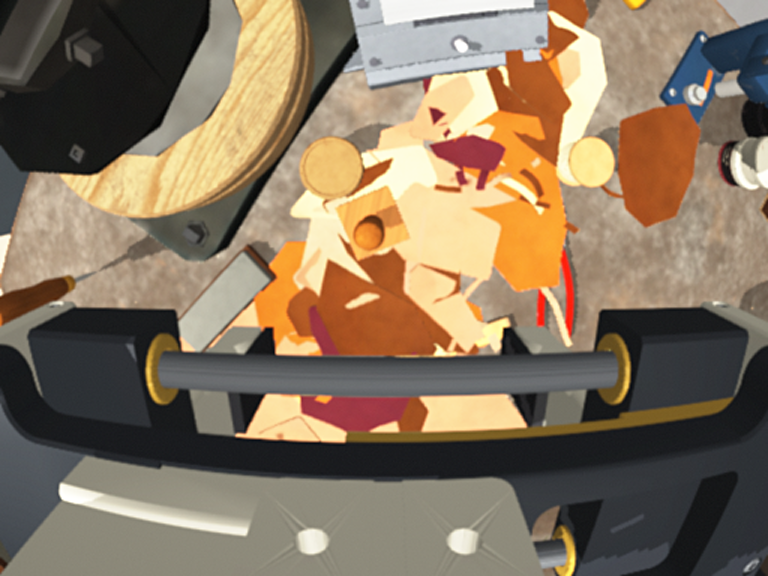

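The view confirms the awl stands in a wooden block: handle top at (369,233), block corners about (388,187) and (411,241), all in enlarged pixels. The larger awl lies free at the left (30,298). The pot is at (332,166), the spool at (590,162) and the trip unit at the top (460,40).

```bash
python3 - <<'E'
from h import *
c=cam('wrist')
for uv in [(388,187),(411,241),(338,203)]: print('corner',atz('wrist',np.array(uv)/1.5,.07,c)[:2])
print('awltop',atz('wrist',(246.2,154.5),.168,c)[:2],'sock',atz('wrist',(248.4,150.4),.07,c)[:2])
print('top cam awltop', atz('top',(105+391/2.8,120+236/2.8),.168)[:2])
print('pot',atz('wrist',(332/1.5,166/1.5),.05,c)[:2],'spool',atz('wrist',(590/1.5,162/1.5),.06,c)[:2])
# foot corners z=.03 top picture d.png -> hood edges z
for uv in[(441,150),(604,187)]: print('deck low edge',atz('top',(105+uv[0]/2.8,120+uv[1]/2.8),.048)[:2])
for uv in[(470,106),(592,137)]: print('hood lip',atz('top',(105+uv[0]/2.8,120+uv[1]/2.8),.107)[:2])
E
python3 -m inch '0.7 0.2 0 0 0 0;0.7 0.2 0 0 0 0;0.7 0.2 0 0 0 0;0.7 0.2 0 0 0 0;0.7 0.2 0 0 0 0;0.7 0.2 0 0 0 0;0.7 0.2 0 0 0 0;0.7 0.2 0 0 0 0;0.7 0.2 0 0 0 0'
python3 - <<'E'
from h import *
save('wrist','f.png',None,1.5);c=cam('wrist')
o=get_obs();print(o['tool_pos'],o['orientation'])
for t in['hood_lip','telltale_pin','deck','trip_unit']:
    print(t,[(np.round(d['uv'],1).tolist(),round(d['p'],2)) for d in landmark_of('wrist',t)])
np.savez('f.npz',K=c[0],M=c[1],t=c[2])
E
```

```text
corner [0.457439   0.24803849]
corner [0.39619172 0.25040097]
corner [0.46489607 0.3017712 ]
awltop [0.43366896 0.27636037] sock [0.42798204 0.27967892]
top cam awltop [0.43187457 0.27479037]
pot [0.50362904 0.29257984] spool [0.39294108 0.02838055]
deck low edge [0.56708913 0.21584054]
deck low edge [0.51995335 0.00512633]
hood lip [0.60878037 0.18076408]
hood lip [0.5701738  0.02884321]
clock: 4.17
tool_pos: [0.5744, 0.1256, 0.3516]
orientation: [-180.0, 0.0, -25.3]
force: [-0.3, -0.1, -0.3]
opening: 0.0875
gripper_force: 0.0
[0.57421623 0.12593747 0.35188736] [-1.79974241e+02 -7.86808509e-03 -2.52670454e+01]
hood_lip []
telltale_pin [([268.5, 154.5], 0.91)]
deck [([261.7, 142.4], 0.78)]
trip_unit [([262.3, 138.1], 0.89)]
```

View pics/f.png

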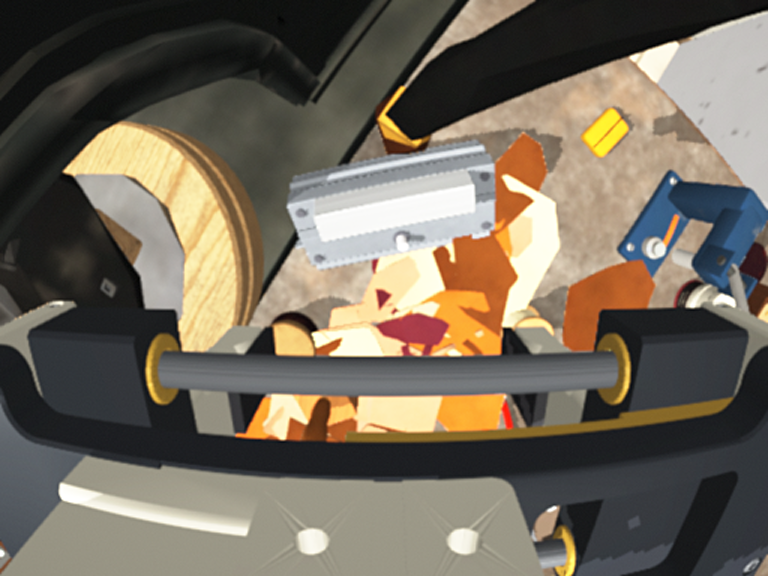

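The trip unit is now well seen in enlarged pixels: hood plate corners (314,203), (472,172), (475,205), (318,240), tell-tale at about (402,240), lower deck edge (320,268)-(494,228). I'll fit its pose from these and the two fixed-camera pictures.

```bash
cat > fit.py <<'E'
from h import *
from scipy.optimize import least_squares
f=np.load('f.npz')
c35,s35=np.cos(np.radians(35)),np.sin(np.radians(35))
def deck2unit(p): # mm
    x,y,z=np.array(p)/1000; return np.array([x*c35-z*s35,y,.075+x*s35+z*c35])
def d2w(p,q): 
    u=deck2unit(p); c,s=np.cos(q[2]),np.sin(q[2]); return np.array([q[0]+c*u[0]-s*u[1],q[1]+s*u[0]+c*u[1],u[2]])
def pw(X,c):
    K,M,t=c;v=M@X+t;r=np.arctan2(np.hypot(v[0],v[1]),v[2]);n=v[:2]/np.hypot(v[0],v[1])
    return np.array([K[0,2]+K[0,0]*r*n[0],K[1,2]+K[1,1]*r*n[1]])
H=[(42,75,34),(42,-75,34),(10,-75,34),(10,75,34)]
def adj(l,s,o): return [(np.array(p)+.5)/s-.5+o for p in l]
obs={'wrist':adj([(314,203),(472,172),(475,205),(318,240)],1.5,np.array([0,0])),
'top':adj([(476,85),(592,109),(588,137),(470,107)],2.8,np.array([105,120])),
'scene':adj([(340,52),(473,102),(447,131),(318,78)],4,np.array([210,160]))}
W={'wrist':1,'top':1,'scene':1}
cams={'top':cam('top'),'scene':cam('scene'),'wrist':(f['K'],f['M'],f['t'])}
P=lambda n,X:(pw(X,cams[n]) if n=='wrist' else proj(n,X,cams[n]))
if __name__=='__main__':
  for use in(['wrist'],['top'],['scene'],['wrist','top','scene']):
    g=lambda q:np.concatenate([P(n,d2w(h,q))-o for n in use for h,o in zip(H,obs[n])])
    r=least_squares(g,[.6,.11,-.25]);print(use,r.x[:2],np.degrees(r.x[2]),np.round(r.fun,1))
  q=r.x
  for n in cams: print(n,'pin foot/top',P(n,d2w((-30,0,6),q)),P(n,d2w((-30,0,22),q)),'foot',P(n,d2w((-47,75,6),q)))
E
python3 fit.py
```

```text
['wrist'] [0.60387031 0.10598264] -13.49871600336986 [-1.6  3.7  0.4  2.3 -0.7 -1.9  1.9 -4.4]
['top'] [0.60110263 0.10662624] -12.860301434655048 [-0.3 -0.4  0.7  0.7 -0.3 -0.7 -0.1  0.4]
['scene'] [0.59260197 0.10054073] -14.983702738231157 [ 0.1 -0.4 -0.3  0.1  0.3  0.2 -0.1 -0.1]
['wrist', 'top', 'scene'] [0.6032539  0.10597359] -13.524000589218439 [-1.4  4.1  0.6  2.7 -0.5 -1.5  2.1 -4.  -0.  -1.2  0.8  0.4 -0.2 -1.1
  0.1 -0.5 -0.2 -1.5  0.  -1.5  0.8 -1.4 -0.2 -1.2]
top pin foot/top [291.2364243  170.42143849] [290.99818779 171.86280804] foot [270.01585526 169.85395023]
scene pin foot/top [301.03207605 198.27472092] [299.27228403 195.41755867] foot [282.1236852  195.23457737]
wrist pin foot/top [266.39520612 152.32927728] [267.79662883 159.1342532 ] foot [223.15775366 169.20964041]
```

```bash
cat > fit2.py <<'E'
from fit import *
O=[('wrist',(10,-75,34),obs['wrist'][2]),('wrist',(10,75,34),obs['wrist'][3]),('wrist',(-30,0,6),(268.5,154.5)),('wrist',(0,0,0),(261.7,142.4)),
('scene',(-30,0,6),(298.7,200.6)),('scene',(0,0,0),(301.7,189.4)),('scene',(10,0,31.5),(302.9,187.6)),
('top',(-30,0,6),(291.3,172.4)),('top',(0,0,0),(294.4,163)),('top',(10,0,31.5),(292.7,164.1))]
O+=[(n,h,o) for n in('top','scene') for h,o in zip(H,obs[n])]
g=lambda q:np.concatenate([P(n,d2w(h,q))-o for n,h,o in O])
r=least_squares(g,[.6,.11,-.25],loss='soft_l1');print(r.x[:2],np.degrees(r.x[2]));print(np.round(g(r.x).reshape(-1,2),1).tolist())
print('px/rad',f['K'][0,0])
E
python3 fit2.py
```

```text
[0.59895025 0.10735801] -12.572659342653905
[[-0.2, 0.7], [2.9, -0.2], [-1.5, 0.6], [1.6, -3.9], [1.4, -1.9], [4.2, 3.6], [1.4, -2.5], [-0.3, -0.8], [-1.5, 0.4], [0.5, -0.7], [-0.6, 0.3], [0.5, 1.2], [-0.4, -0.2], [-0.3, 1.1], [-1.5, -1.2], [-0.8, -1.3], [0.1, -1.1], [-1.4, -0.8]]
px/rad 297.3186396354542
```

Best trip pose: about (0.600, 0.107), yaw −13°. I'll grasp with the tool turned half round. That puts the wrist camera on the downhill side, where it can see the tip and slot under the hood.

```bash
python3 -m inch '-0.64 -0.25 0.2 0 0 0;-0.64 -0.25 0.2 0 0 0;-0.64 -0.25 0.2 0 0 0;-0.64 -0.25 0.2 0 0 0;-0.64 -0.25 0.2 0 0 0.03;-0.64 -0.25 0.2 0 0 0.06;-0.64 -0.25 0.2 0 0 0.1;-0.64 -0.25 0.2 0 0 0.14;-0.64 -0.25 0.2 0 0 0.18;-0.64 -0.25 0.2 0 0 0.2' | head -3
python3 -m inch '0 0 0 0 0 0.35;0 0 0 0 0 0.35;0 0 0 0 0 0.35;0 0 0 0 0 0.35;0 0 0 0 0 0.35;0 0 0 0 0 0.35;0 0 0 0 0 0.35;0 0 0 0 0 0.35;0 0 0 0 0 0.35;0 0 0 0 0 0.35' | head -3
python3 -m inch '0 0 0 0 0 0.332;0 0 0 0 0 0.332;0 0 0 0 0 0.332;0 0 0 0 0 0.332;0 0 0 0 0 0.332;0 0 0 0 0 0.332;0 0 0 0 0 0.332;0 0 0 0 0 0.332;0 0 0 0 0 0.332;0 0 0 0 0 0.332' | head -3
python3 - <<'E'
from h import *
save('wrist','g.png',None,1.5);c=cam('wrist');o=get_obs();print(o['tool_pos'],o['orientation'],o['joint_pos'])
np.savez('g.npz',K=c[0],M=c[1],t=c[2])
E
```

```text
clock: 5.25
tool_pos: [0.4326, 0.2758, 0.292]
orientation: [-180.0, 0.0, -61.6]
clock: 6.08
tool_pos: [0.4328, 0.2755, 0.2919]
orientation: [180.0, 0.0, -124.5]
clock: 6.92
tool_pos: [0.433, 0.2754, 0.2918]
orientation: [180.0, 0.0, 176.0]
[0.43301002 0.27536193 0.29181544] [1.79980679e+02 1.20719522e-02 1.76187409e+02] [ 5.44017225e+01  2.40964500e+00 -1.12412260e+01  8.65445576e-05
 -7.63263467e+01 -1.48214332e+02]
```

View pics/g.png

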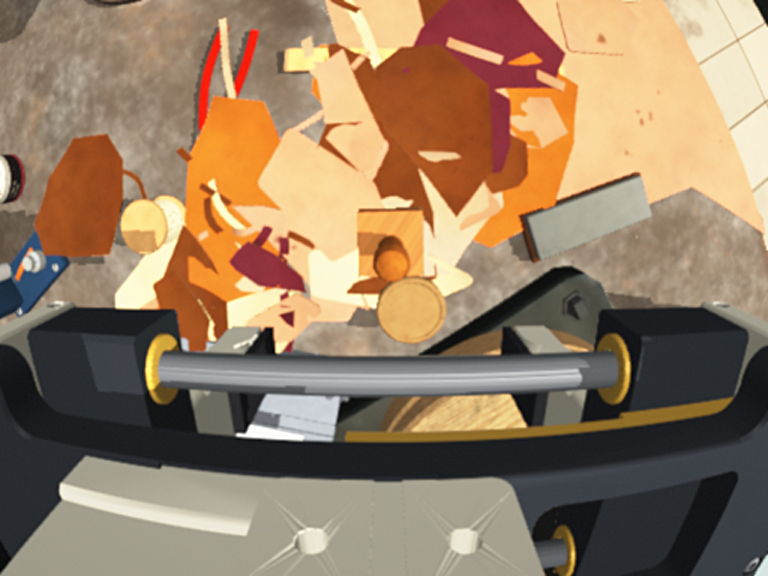

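The stand's block is square to the tool (far edge (357,210)-(422,210)). The awl's handle top is at about (391,260), leaning outward over the stand as perspective gives, with the pot at (411,310).

```bash
python3 - <<'E'
from h import *
f=np.load('g.npz');c=(f['K'],f['M'],f['t'])
a=lambda u,v,z:atz('wrist',((u+.5)/1.5-.5,(v+.5)/1.5-.5),z,c)[:2]
p,q,r=a(357,210,.07),a(422,210,.07),a(424,275,.07)
print(p,q,r,np.linalg.norm(p-q),np.linalg.norm(q-r),'c1',(p+r)/2,'top',a(391,261,.168),a(391,262,.165))
d=(p-q);print(np.degrees(np.arctan2(d[1],d[0])))
for d in landmark_of('wrist','stand_socket')[:1]+landmark_of('wrist','awl')[:1]: print(d, atz('wrist',d['uv'],.07,c))
E
```

```text
[0.3979672  0.25159594] [0.40184978 0.31000942] [0.46206945 0.30870921] 0.05854236892060809 0.06023370739994089 c1 [0.43001833 0.28015257] top [0.42742157 0.2795291 ] [0.4287306  0.27946833]
-93.80269839134444
{'uv': [264.1, 161.0], 'p': 0.74} [0.42937394 0.28513213 0.07      ]
{'uv': [270.0, 164.2], 'p': 0.79} [0.43432327 0.29290885 0.07      ]
```

```bash
python3 -m inch '0.007 0.01 0.2 0 0 0;0.007 0.01 0.4 0 0 0;0.007 0.01 0.5 0 0 0;0.007 0.01 0.58 0 0 0;0.007 0.01 0.58 0 0 0;0.007 0.01 0.58 0 0 0'
python3 -m inch '0 0 0 0 0 0;0 0 0 0 0 0;0 0 0 0 0 0;0 0 0 0 0 0;0 0 0 0 0 0;0 0 0 0 0 0;0 0 0 0 0 0' 1
python3 -m inch '0 0 0 0 0 0;0 0 0 0 0 0;0 0 0 0 0 0' 
```

```text
clock: 7.57
tool_pos: [0.4302, 0.2769, 0.1156]
orientation: [-179.7, -0.2, 176.0]
force: [0.4, 0.3, 1.7]
opening: 0.0875
gripper_force: 0.0
clock: 8.15
tool_pos: [0.4315, 0.2784, 0.1181]
orientation: [180.0, 0.0, 175.9]
force: [-0.5, -0.1, 0.5]
opening: 0.0465
gripper_force: 0.0
clock: 8.4
tool_pos: [0.4314, 0.2783, 0.1176]
orientation: [-180.0, -0.0, 175.9]
force: [-0.1, -0.2, -1.0]
opening: 0.0271
gripper_force: 18.8
```

```bash
python3 -m inch '0 0 0 0 0 0;0 0 0 0 0 0;0 0 -0.1 0 0 0;0 0 -0.2 0 0 0;0 0 -0.3 0 0 0;0 0 -0.4 0 0 0;0 0 -0.5 0 0 0;0 0 -0.5 0 0 0'
cat > to.py <<'E'
from fit import *
import sys
q=(.600,.107,np.radians(-13)); L=.1056
def deckR(q): 
    Rz=R.from_euler('z',q[2]).as_matrix(); return Rz@np.array([[c35,0,-s35],[0,1,0],[s35,0,c35]])
def toolT(tip_mm,q=q,L=L):
    D=deckR(q); return d2w(tip_mm,q)+L*D[:,2], np.c_[-D[:,0],D[:,1],-D[:,2]]
def tip_now(q=q,L=L):
    o=get_obs();T=R.from_euler('xyz',o['orientation'],degrees=True).as_matrix();p=o['tool_pos']+L*T[:,2]
    return 1000*deckR(q).T@(p-d2w((0,0,0),q))
def move(tip_mm,**k):
    o=get_obs();T=R.from_euler('xyz',o['orientation'],degrees=True).as_matrix();p,Q=toolT(tip_mm,**k)
    return np.round(np.r_[T.T@(p-o['tool_pos'])/.3,R.from_matrix(T.T@Q).as_rotvec()/np.pi],4)
if __name__=='__main__':
    print('tip now',tip_now(),'rows',move([float(a) for a in sys.argv[1:4]]),'F deck',deckR(q).T@get_obs()['force'])
E
python3 to.py 0 0 80;python3 to.py -20 0 70
```

```text
clock: 9.07
tool_pos: [0.4337, 0.28, 0.274]
orientation: [179.6, 0.4, 176.0]
force: [-0.2, 0.4, -0.4]
opening: 0.0264
gripper_force: 29.8
tip now [-110.61477892  131.93148837  191.43921986] rows [-0.2422 -0.4819  0.1549  0.0174 -0.1921  0.0475] F deck [-0.44915615  0.31764081 -0.21047827]
tip now [-110.61477892  131.93148837  191.43921986] rows [-0.2067 -0.4768  0.2202  0.0174 -0.1921  0.0475] F deck [-0.44915615  0.31764081 -0.21047827]
```

```bash
python3 -m inch '-0.05 -0.1 0 0.0174 -0.1921 0.0475;-0.1 -0.2 0.03 0.0174 -0.1921 0.0475;-0.15 -0.3 0.06 0.0174 -0.1921 0.0475;-0.2 -0.4 0.1 0.0174 -0.1921 0.0475;-0.242 -0.482 0.155 0.0174 -0.1921 0.0475;-0.242 -0.482 0.155 0.0174 -0.1921 0.0475;-0.242 -0.482 0.155 0.0174 -0.1921 0.0475;-0.242 -0.482 0.155 0.0174 -0.1921 0.0475;-0.242 -0.482 0.155 0.0174 -0.1921 0.0475;-0.242 -0.482 0.155 0.0174 -0.1921 0.0475'
python3 to.py 0 0 45
python3 - <<'E'
from h import *
save('wrist','i.png',(130,70,260,180),3);c=cam('wrist');np.savez('i.npz',K=c[0],M=c[1],t=c[2])
for t in['awl_tip','hood_lip','telltale_pin','deck']:
    print(t,[(np.round(d['uv'],1).tolist(),round(d['p'],2)) for d in landmark_of('wrist',t)])
E
```

```text
clock: 9.9
tool_pos: [0.5241, 0.0873, 0.2632]
orientation: [-179.8, 30.6, 169.7]
force: [0.7, -0.8, -0.7]
opening: 0.0265
gripper_force: 29.8
tip now [ 42.92696666 -34.01575854  88.73224997] rows [ 0.1535  0.1239  0.1598  0.0073 -0.0243  0.0128] F deck [ 0.32791089 -0.5709629  -1.06501537]
awl_tip [([259.9, 183.6], 0.68)]
hood_lip [([284.7, 147.9], 0.95)]
telltale_pin [([285.0, 111.6], 0.69), ([107.8, 130.4], 0.39)]
deck [([283.9, 139.7], 0.87)]
```

View pics/i.png

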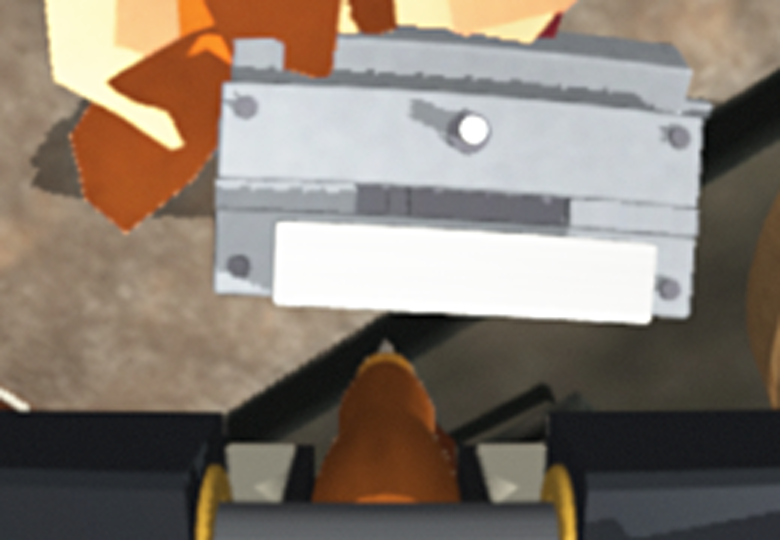

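Very useful picture. The dark slot floor runs from (358,202) to (570,212) in the crop, and two lines at columns about 388 and 408 mark a 9 mm segment. That is the hole, at y ≈ −28 mm. The tell-tale is at (472,130), still proud, and the awl's tip is at (387,345). Next I'll hover at the hole just above the lip plane and look again.

```bash
python3 -m inch '0 0 0 0 0 0;0 0 0 0 0 0;0 0 0 0 0 0' >/dev/null; python3 to.py 0 -28 42
```

```text
tip now [ 42.16046303 -35.11790189  88.34757037] rows [ 0.154   0.034   0.1664  0.007  -0.0244  0.013 ] F deck [ 0.38143947  0.23336463 -0.22701791]
```

```bash
python3 -m inch '0.06 0.034 0 0.007 -0.0244 0.013;0.12 0.034 0.03 0.007 -0.0244 0.013;0.154 0.034 0.1 0.007 -0.0244 0.013;0.154 0.034 0.166 0.007 -0.0244 0.013;0.154 0.034 0.166 0.007 -0.0244 0.013;0.154 0.034 0.166 0.007 -0.0244 0.013;0.154 0.034 0.166 0.007 -0.0244 0.013'
python3 to.py 0 -28 42
python3 - <<'E'
from h import *
save('wrist','j.png',(180,100,200,130),4);c=cam('wrist');np.savez('j.npz',K=c[0],M=c[1],t=c[2])
for t in['awl_tip','hood_lip','telltale_pin','deck']:
    print(t,[(np.round(d['uv'],1).tolist(),round(d['p'],2)) for d in landmark_of('wrist',t)])
from to import *
cc=c
for n,p in dict(tip=tip_now(),lip=(10,0,31.5),pin=(-30,0,6),deck=(0,0,0),lipL=(10,-75,34),lipR=(10,75,34)).items(): print(n,pw(d2w(p,q),cc))
E
```

```text
clock: 10.98
tool_pos: [0.5312, 0.0586, 0.2397]
orientation: [179.6, 31.0, 169.1]
force: [0.7, 0.5, 0.0]
opening: 0.0269
gripper_force: 29.8
tip now [ 41.09584982 -59.86531039  61.79219073] rows [ 0.1529  0.1183  0.0791  0.0087 -0.022   0.0097] F deck [ 0.45787905  0.68164676 -0.29894435]
awl_tip [([258.9, 182.6], 0.65), ([116.6, 132.0], 0.48)]
hood_lip []
telltale_pin [([311.0, 110.5], 0.97)]
deck [([307.9, 140.2], 0.63)]
tip [257.63470566 183.30581144]
lip [311.54274402 151.81540835]
pin [308.37549383 116.71629855]
deck [306.48856189 142.03782046]
lipL [242.48212967 149.61608423]
lipR [375.28191575 155.33880465]
```

View pics/j.png

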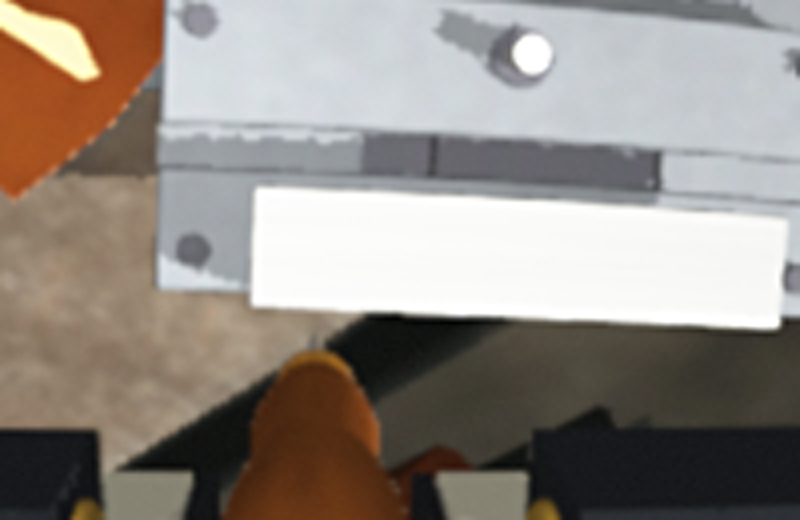

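The arm stopped short (tip still at x≈41 mm), so something limits this pose. The picture shows the slot from (362,150) to (660,170) with a hole edge line at column 432, again giving a hole near y ≈ −28. I'll check the joints.

```bash
python3 - <<'E'
from h import *
print(np.round(get_obs()['joint_pos'],1))
E
```

```text
[  40.4  -11.9  -52.9   42.8  -35.8 -173.6]
```

Joint 6 is at its limit. Since the blade is round, I'll turn the tool back 45° about the awl's axis. I'll also refine the trip pose from this close picture: lip corners (255,185) and (787,218), pin foot (510,62), slot corner (660,190).

```bash
cat > fit3.py <<'E'
from to import *
f=np.load('j.npz');c=(f['K'],f['M'],f['t'])
A=lambda u,v:np.array([(u+.5)/4-.5+180,(v+.5)/4-.5+100])
O=[((10,-75,34),A(255,185)),((10,75,34),A(787,218)),((42,-75,34),A(251,306)),((42,75,34),A(779,328)),((-30,0,6),A(510,62)),((-6,45,6),A(660,152)),((-6,-45,6),A(362,133)),((-6,0,6),A(511,140))]
g=lambda z:np.concatenate([pw(d2w(h,z),c)-o for h,o in O])
r=least_squares(g,q,loss='soft_l1');print(r.x[:2],np.degrees(r.x[2]));print(np.round(g(r.x).reshape(-1,2),1).tolist())
E
python3 fit3.py
python3 - <<'E'
import re
s=open('to.py').read()
s=s.replace("np.c_[-D[:,0],D[:,1],-D[:,2]]","np.c_[-D[:,0],D[:,1],-D[:,2]]@R.from_euler('z',PHI,degrees=True).as_matrix()").replace("L=.1056\n","L=.1056; PHI=-45\n",1)
open('to.py','w').write(s)
E
python3 to.py 41 -28 75; python3 to.py 0 -28 75
```

```text
[0.59694762 0.10799911] -13.851780891808767
[[-0.4, 0.5], [-0.2, -0.2], [-0.5, 0.3], [-0.6, 0.2], [2.2, -0.7], [0.2, -0.2], [-0.2, -0.1], [1.0, 0.2]]
tip now [ 41.39737748 -58.73342106  62.26166415] rows [ 0.0248  0.1142 -0.0384  0.0173 -0.017  -0.24  ] F deck [-0.60772707 -0.38127978  0.01637109]
tip now [ 41.39737748 -58.73342106  62.26166415] rows [ 0.1611  0.1183 -0.029   0.0173 -0.017  -0.24  ] F deck [-0.60772707 -0.38127978  0.01637109]
```

```bash
sed -i 's/q=(.600,.107,np.radians(-13))/q=(.597,.108,np.radians(-13.85))/' to.py; python3 - <<'E'
from fit3 import *
q=r.x
def ondeck(uv,z,c):
    o,d=ray('wrist',uv,c);D=deckR(q);b=d2w((0,0,0),q);o=D.T@(o-b);d=D.T@d;return 1000*(o+d*(z/1000-o[2])/d[2])
for v in(145,155,165):print(ondeck(A(432,v),0,c),ondeck(A(432,v),-6,c))
fi=np.load('i.npz');ci=(fi['K'],fi['M'],fi['t']);B=lambda u,v:np.array([(u+.5)/3-.5+130,(v+.5)/3-.5+70])
for u in(358,388,408,570):print(u,ondeck(B(u,202),0,ci),ondeck(B(u,202),-6,ci))
E
python3 to.py 0 -28 75
python3 -m inch '0.02 0.1 -0.05 0 0 -0.04;0.02 0.11 -0.05 0 0 -0.08;0.02 0.11 -0.05 0 0 -0.12;0.02 0.11 -0.05 0 0 -0.16;0.02 0.11 -0.05 0 0 -0.2;0.02 0.11 -0.05 0 0 -0.24;0.02 0.11 -0.05 0 0 -0.24;0.02 0.11 -0.05 0 0 -0.24'
python3 to.py 0 -28 75
```

```text
[0.59694762 0.10799911] -13.851780882897591
[[-0.4, 0.5], [-0.2, -0.2], [-0.5, 0.3], [-0.6, 0.2], [2.2, -0.7], [0.2, -0.2], [-0.2, -0.1], [1.0, 0.2]]
[ -3.43105826 -23.57641911   0.        ] [ -3.47012824 -22.75692373  -6.        ]
[ -0.48251768 -23.43585035   0.        ] [ -0.47080605 -22.613934    -6.        ]
[  2.46636171 -23.29362039   0.        ] [  2.52886079 -22.46925446  -6.        ]
358 [  0.82537455 -44.33211967   0.        ] [  0.80208411 -44.32075653  -6.        ]
388 [  0.19876141 -31.77257459   0.        ] [  0.16546365 -31.5606293   -6.        ]
408 [ -0.24756481 -23.38609176   0.        ] [ -0.28799062 -23.04021019  -6.        ]
570 [-4.78572155 46.05619625  0.        ] [-4.89862397 47.51110548 -6.        ]
tip now [ 44.69336038 -59.00645974  59.95379208] rows [ 0.171   0.125  -0.035   0.0197 -0.016  -0.236 ] F deck [-0.60304807 -0.38876218  0.01309482]
clock: 11.9
tool_pos: [0.5246, 0.0942, 0.2499]
orientation: [-158.0, 22.5, -143.3]
force: [-0.5, -0.6, -0.7]
opening: 0.0268
gripper_force: 29.8
tip now [ 38.08899383 -26.9777405   76.39955176] rows [ 0.0995  0.1137  0.0144  0.0237 -0.0076  0.0028] F deck [-0.68528498 -0.65819463 -0.39555026]
```

The hole centre comes out at y ≈ −27.9 mm. I'll move over it.

```bash
python3 -m inch '0.0995 0.1137 0.0144 0.0237 -0.0076 0.0028;0.0995 0.1137 0.0144 0.0237 -0.0076 0.0028;0.0995 0.1137 0.0144 0.0237 -0.0076 0.0028;0.0995 0.1137 0.0144 0.0237 -0.0076 0.0028;0.0995 0.1137 0.0144 0.0237 -0.0076 0.0028'
python3 to.py 0 -28 38
python3 - <<'E'
from to import *
s=snapshot('wrist');c=cam('wrist');np.savez('k.npz',K=c[0],M=c[1],t=c[2],im=s)
for t in['awl_tip','telltale_pin']: print(t,[(np.round(d['uv'],1).tolist(),round(d['p'],2)) for d in landmark_of('wrist',t)])
print(pw(d2w(tip_now(),q),c), np.round(get_obs()['joint_pos'],0))
E
```

```text
clock: 12.32
tool_pos: [0.4929, 0.108, 0.2308]
orientation: [-154.0, 23.2, -143.4]
force: [0.5, -0.8, -0.8]
opening: 0.0263
gripper_force: 29.8
tip now [  5.34041267 -25.51514699  80.01279557] rows [ 0.0211  0.0078  0.1403  0.0015 -0.004   0.0005] F deck [ 0.06740393 -0.71294229 -1.0491742 ]
awl_tip [([258.6, 184.1], 0.63)]
telltale_pin [([292.1, 162.7], 0.97), ([476.4, 177.9], 0.51)]
[257.38636145 182.20883392] [  53.  -13.  -58.   51.  -42. -150.]
```

```bash
python3 -m inch '0.0211 0.0078 0.05 0.0015 -0.004 0.0005;0.0211 0.0078 0.1 0.0015 -0.004 0.0005;0.0211 0.0078 0.1403 0.0015 -0.004 0.0005;0.0211 0.0078 0.1403 0.0015 -0.004 0.0005;0.0211 0.0078 0.1403 0.0015 -0.004 0.0005;0.0211 0.0078 0.1403 0.0015 -0.004 0.0005'
python3 to.py 0 -28 38
python3 - <<'E'
from to import *
print(np.round(get_obs()['joint_pos'],1))
E
```

```text
clock: 12.97
tool_pos: [0.5192, 0.1065, 0.2108]
orientation: [-154.4, 22.6, -143.8]
force: [0.6, 0.7, -0.1]
opening: 0.0266
gripper_force: 29.8
tip now [ 13.70627765 -21.3031416   48.86874158] rows [ 0.0562  0.0194  0.0377  0.0028 -0.0082  0.0003] F deck [ 0.26243705  0.77988851 -0.33561525]
[  46.6   -8.7  -58.2   55.   -36.5 -150. ]
```

Joint 3 hits its fold limit at the full 35° tilt. I'll use a 28° tilt, which is within the 10° allowance for the hood, and keep the tip slightly downhill at x ≈ −2.

```bash
python3 - <<'E'
s=open('to.py').read()
s=s.replace("""    D=deckR(q); return d2w(tip_mm,q)+L*D[:,2],""","""    D=R.from_euler('z',q[2]).as_matrix()@R.from_euler('y',-TILT,degrees=True).as_matrix(); return d2w(tip_mm,q)+L*D[:,2],""").replace("PHI=-45","PHI=-45; TILT=28")
open('to.py','w').write(s)
E
python3 to.py -2 -28 60
```

```text
tip now [ 13.70627765 -21.3031416   48.86874158] rows [ 0.0324 -0.0056 -0.0338 -0.0247  0.0193  0.    ] F deck [ 0.26243705  0.77988851 -0.33561525]
```

```bash
python3 -m inch '0.01 -0.002 -0.0338 -0.0247 0.0193 0;0.0324 -0.0056 -0.0338 -0.0247 0.0193 0;0.0324 -0.0056 -0.0338 -0.0247 0.0193 0;0.0324 -0.0056 -0.0338 -0.0247 0.0193 0;0.0324 -0.0056 -0.0338 -0.0247 0.0193 0' >/dev/null
python3 to.py -2 -28 38; python3 -c "
from to import *
print(np.round(get_obs()['joint_pos'],1),get_obs()['tool_pos'])"
```

```text
tip now [ -1.79947368 -26.97984936  60.16342148] rows [-0.0041 -0.0084  0.0734 -0.0001  0.0007  0.0005] F deck [-0.33302328  0.86064587  0.78708788]
[  48.7   -9.5  -52.2   39.8  -40.7 -136.7] [0.50729096 0.10218538 0.21640992]
```

```bash
python3 -m inch '-0.0041 -0.0084 0.04 0 0 0;-0.0041 -0.0084 0.0734 0 0 0;-0.0041 -0.0084 0.0734 0 0 0;-0.0041 -0.0084 0.0734 0 0 0;-0.0041 -0.0084 0.0734 0 0 0' >/dev/null
python3 to.py -2 -28 8
python3 - <<'E'
from to import *
c=cam('wrist');save('wrist','l.png',(200,120,120,90),6.5)
np.savez('l.npz',K=c[0],M=c[1],t=c[2])
print('tip pred',pw(d2w(tip_now(),q),c)); print(np.round(get_obs()['joint_pos'],1))
B=lambda X:np.round((pw(d2w(X,q),c)-[200,120]+.5)*6.5-.5)
for X in[(0,-28,0),(-6,-32.5,0),(-6,-23.5,0),(10,-28,34),(10,-75,34),(-30,0,6),(-6,-45,6)]:print(X,B(X))
print('tip',B(tip_now()),[(np.round(d['uv'],1).tolist(),d['p']) for d in landmark_of('wrist','awl_tip')])
E
```

```text
tip now [ -2.02592855 -28.49135544  37.90381586] rows [-0.0099 -0.0075  0.0989 -0.      0.0001  0.0004] F deck [-0.57397809  0.0130917  -0.24367537]
tip pred [257.69439034 182.68659727]
[  45.5   -7.3  -53.6   42.8  -36.4 -137.7]
(0, -28, 0) [352. 387.]
(-6, -32.5, 0) [357. 344.]
(-6, -23.5, 0) [395. 380.]
(10, -28, 34) [322. 462.]
(10, -75, 34) [101. 248.]
(-30, 0, 6) [595. 380.]
(-6, -45, 6) [307. 296.]
tip [378. 410.] [([257.6, 184.9], 0.83)]
```

View pics/l.png

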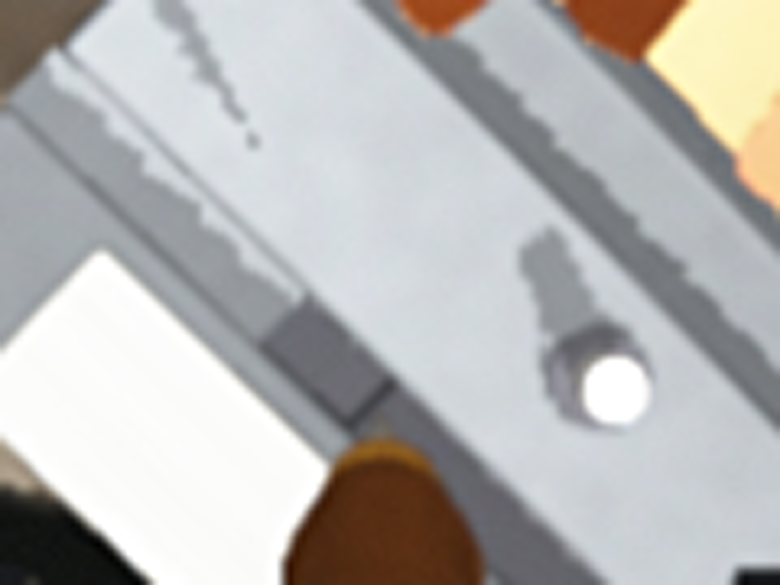

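The picture matches the model: hole edge line (390,380)-(350,425), lip corner (101,248), tell-tale (615,388), still out. The tip, at about (380,426), sits some 2 mm further along −tool x than nominal, so I include that offset and descend.

```bash
python3 - <<'E'
s=open('to.py').read()
s=s.replace("PHI=-45;","OFF=-.002; PHI=-45;")
s=s.replace("p=o['tool_pos']+L*T[:,2]","p=o['tool_pos']+L*T[:,2]+OFF*T[:,0]")
s=s.replace("p,Q=toolT(tip_mm,**k)","p,Q=toolT(tip_mm,**k);p=p-OFF*Q[:,0]")
open('to.py','w').write(s)
E
python3 to.py -2 -28 10
```

```text
tip now [ -0.34988258 -26.42671129  38.03162212] rows [-0.0008 -0.0077  0.0934  0.0002  0.0005  0.0004] F deck [-0.42624808 -0.52614476 -0.17787167]
```

```bash
python3 -m inch '-0.001 -0.008 0.03 0 0 0;-0.001 -0.008 0.06 0 0 0;-0.001 -0.008 0.0934 0 0 0;-0.001 -0.008 0.0934 0 0 0;-0.001 -0.008 0.0934 0 0 0;-0.001 -0.008 0.0934 0 0 0' >/dev/null
for z in 3 -3; do python3 to.py -2 -28 $z;done
```

```text
tip now [ -1.69291276 -28.00902396  10.0696303 ] rows [-0.0017 -0.0011  0.0235  0.0001  0.0004  0.0003] F deck [ 0.65876324 -0.71844724  0.50191009]
tip now [ -1.69291276 -28.00902396  10.0696303 ] rows [-0.0034 -0.0029  0.0434  0.0001  0.0004  0.0003] F deck [ 0.65876324 -0.71844724  0.50191009]
```

```bash
python3 -m inch '-0.0005 0 0.006 0 0 0;-0.0008 -0.0005 0.012 0 0 0;-0.0012 -0.001 0.018 0 0 0;-0.0017 -0.001 0.0235 0 0 0;-0.0017 -0.001 0.0235 0 0 0' |grep force;python3 to.py -2 -28 -3
python3 -m inch '-0.0005 0 0.005 0 0 0;-0.001 0 0.01 0 0 0;-0.001 -0.001 0.01 0 0 0'|grep force;python3 to.py -2 -28 -3
```

```text
force: [0.6, -0.2, -0.4]
gripper_force: 29.8
tip now [ -2.59682005 -28.07346944   2.31298014] rows [-0.0032 -0.0025  0.0173  0.0002  0.0001  0.0004] F deck [ 0.31675424 -0.07379049 -0.73029232]
force: [-0.6, -0.1, -0.6]
gripper_force: 29.8
tip now [ -2.55782415 -28.04991831  -0.76180053] rows [-0.0022 -0.0016  0.0072  0.0002  0.0001  0.0004] F deck [-0.76992907 -0.20264208 -0.17881722]
```

The tip is in the slot with no contact force. I'll continue down.

```bash
python3 -m inch '-0.001 -0.001 0.004 0 0 0;-0.0015 -0.001 0.008 0 0 0;-0.0015 -0.001 0.008 0 0 0'|grep force;python3 to.py -2 -28 -6
python3 -m inch '-0.0005 -0.0005 0.004 0 0 0;-0.001 -0.001 0.007 0 0 0;-0.001 -0.001 0.007 0 0 0'|grep force;python3 to.py -2 -28 -6
```

```text
force: [-0.1, -0.6, -1.5]
gripper_force: 29.8
tip now [ -2.29295459 -27.92215701  -3.14878805] rows [-0.0015 -0.0014  0.0093  0.0002  0.0002  0.0004] F deck [-0.7912855  -0.5773342  -1.27152358]
force: [0.5, -0.6, -0.1]
gripper_force: 29.8
tip now [ -2.11713455 -27.889746    -5.24985744] rows [-0.0004 -0.0005  0.0024  0.0002  0.0002  0.0004] F deck [ 0.49210818 -0.43818541 -0.45545696]
```

It dropped in: z = −5.2 mm without contact. Now I'll push.

```bash
python3 to.py -2 -28 -10.5; python3 -m inch '-0.0005 -0.0003 0.004 0 0 0;-0.001 -0.0005 0.008 0 0 0;-0.0015 -0.001 0.012 0 0 0;-0.0015 -0.001 0.012 0 0 0'|grep force;python3 to.py -2 -28 -11.5
python3 -m inch '-0.0005 -0.0003 0.003 0 0 0;-0.001 -0.0005 0.006 0 0 0;-0.001 -0.0005 0.006 0 0 0'|grep force;python3 to.py -2 -28 -12
```

```text
tip now [ -2.11713455 -27.889746    -5.24985744] rows [-0.0017 -0.0018  0.0173  0.0002  0.0002  0.0004] F deck [ 0.49210818 -0.43818541 -0.45545696]
force: [-0.7, -0.4, 1.5]
gripper_force: 29.8
tip now [ -1.95953382 -27.86987702  -8.8760656 ] rows [-0.0005 -0.0008  0.0087  0.0002  0.0002  0.0004] F deck [ 0.40695821 -0.51866284  1.5618968 ]
force: [-0.9, -0.3, -0.2]
gripper_force: 29.8
tip now [ -1.87723815 -27.74010493 -10.67159729] rows [ 0.0003 -0.0005  0.0044  0.0002  0.0002  0.0004] F deck [-0.72746349 -0.45224081  0.30383968]
```

```bash
for i in 1 2 3; do python3 -m inch '0 0 0.002 0 0 0;0 0 0.003 0 0 0;0 0 0.003 0 0 0'|grep ^force;python3 to.py -2 -28 -13;done
```

```text
force: [-1.1, -0.8, 0.7]
tip now [ -1.94385141 -27.69685831 -11.4850806 ] rows [ 0.0002 -0.0008  0.005   0.0002  0.0002  0.0003] F deck [-0.2787312  -1.07026213  1.04504259]
force: [-6.7, 0.1, 6.2]
tip now [ -1.5075246  -27.46126067 -12.03580918] rows [ 0.0016 -0.0003  0.0034  0.0001  0.0005  0.0003] F deck [-1.78390175 -1.51304271  8.82374945]
force: [-9.3, -0.7, 12.7]
tip now [ -0.80981672 -26.7713704  -12.43749972] rows [ 0.0044 -0.0001  0.0023  0.0001  0.001   0.0003] F deck [ 0.06108461 -2.85066169 15.48434875]
```

The end stop is felt at z ≈ −12 mm, at 15 N. I'll withdraw along the same line.

```bash
python3 to.py -2 -28 5; python3 -m inch '0.0005 0.0005 -0.01 0 0 0;0.001 0.001 -0.02 0 0 0;0.0025 0.003 -0.05 0 0 0;0.003 0.005 -0.08 0 0 0;0.004 0.006 -0.12 0 0 0;0.005 0.007 -0.17 0 0 0;0.006 0.008 -0.22 0 0 0;0.006 0.008 -0.22 0 0 0;0.006 0.008 -0.22 0 0 0'|grep ^force; python3 to.py -2 -28 60
python3 - <<'E'
from to import *
snapshot('wrist');c=cam('wrist')
for t in['awl_tip','telltale_pin']: print(t,[(np.round(d['uv'],1).tolist(),round(d['p'],2)) for d in landmark_of('wrist',t)])
m=[d for d in cut_out('wrist','telltale_pin')];print([(d['rect'],d['p'],d['pixels'].sum()) for d in m])
print('tip',pw(d2w(tip_now(),q),c),'foot',pw(d2w((-30,0,6),q),c),'tops 4/16',pw(d2w((-30,0,10),q),c),pw(d2w((-30,0,22),q),c))
s=snapshot('wrist');a,b=np.round(pw(d2w((-30,0,10),q),c)).astype(int)
print(s[b-10:b+14,a-14:a+14].astype(int).sum(2)//77)
E
```

```text
tip now [ -0.80981672 -26.7713704  -12.43749972] rows [ 0.0094  0.0051 -0.0573  0.0001  0.001   0.0003] F deck [ 0.06108461 -2.85066169 15.48434875]
force: [-0.3, -0.0, -1.5]
tip now [  3.12577902 -25.94119974  53.25336986] rows [ 0.0177  0.0099 -0.0203  0.0007  0.0009  0.0005] F deck [-1.11391935 -0.09112267 -1.08428156]
awl_tip [([260.1, 180.8], 0.78)]
telltale_pin [([290.8, 171.0], 0.97)]
[([183.7, 95.9, 153.4, 128.7], 0.67, np.int64(8256)), ([235.8, 188.4, 43.9, 88.4], 0.36, np.int64(1876)), ([276.1, 0.0, 62.0, 21.8], 0.35, np.int64(1013))]
tip [256.89416099 182.97971789] foot [290.25408178 174.20491316] tops 4/16 [290.93226998 174.59749947] [293.06284666 175.83186689]
[[8 8 8 8 8 8 8 8 8 8 8 7 6 6 6 7 7 8 8 8 8 8 8 7 6 5 4 4]
 [8 8 8 8 8 8 8 8 8 7 7 6 6 6 6 6 6 7 7 8 8 8 8 8 7 6 4 4]
 [8 8 8 8 8 8 7 7 7 7 6 6 5 5 5 5 5 6 6 7 8 8 8 8 8 7 6 4]
 [8 8 8 8 8 7 6 6 6 6 5 5 5 5 5 5 5 5 6 7 8 8 8 8 8 8 7 6]
 [8 8 8 8 8 7 6 6 6 5 5 5 5 5 5 5 5 5 5 6 7 8 8 8 8 8 8 7]
 [8 8 8 8 8 7 6 6 5 5 5 5 5 5 6 6 6 5 5 5 6 7 8 8 8 8 8 8]
 [8 8 8 8 8 7 6 5 5 5 5 5 6 8 9 9 9 8 6 5 6 7 8 8 8 8 8 8]
 [8 8
[... 298 characters left out ...]
8 8 8 7 6 5 5 7 9 9 9 9 9 9 9 9 9 6 6 7 8 8 8 8 8]
 [8 8 8 8 8 8 8 7 6 5 6 9 9 9 9 9 9 9 9 8 5 6 7 8 8 8 8 8]
 [8 8 8 8 8 8 8 8 7 5 5 7 9 9 9 9 9 9 8 6 6 7 8 8 8 8 8 8]
 [8 8 8 8 8 8 8 8 7 6 5 5 6 8 9 9 8 7 6 6 6 7 8 8 8 8 8 8]
 [8 8 8 8 8 8 8 8 8 7 6 6 5 5 6 6 6 6 6 7 7 8 8 8 8 8 8 8]
 [8 8 8 8 8 8 8 8 8 8 7 7 7 6 6 6 6 7 7 8 8 8 8 8 8 8 8 8]
 [8 8 8 8 8 8 8 8 8 8 8 8 8 7 7 7 7 8 8 8 8 8 8 8 8 8 8 8]
 [8 8 8 8 8 8 8 8 8 8 8 8 8 8 8 8 8 8 8 8 8 8 8 8 8 8 8 8]
 [8 8 8 8 8 8 8 8 8 8 8 8 8 8 8 8 8 8 8 8 8 8 8 8 8 8 8 8]
 [8 8 8 8 8 8 8 8 8 8 8 8 8 8 8 8 8 8 8 8 8 8 8 8 8 8 8 8]
 [8 8 8 8 8 8 8 8 8 8 8 8 8 8 8 8 8 8 8 8 8 8 8 8 8 8 8 8]
 [8 8 8 8 8 8 8 8 8 8 8 8 8 8 8 8 8 8 8 8 8 8 8 8 8 8 8 8]]
```

The pin's white head now sits concentric at its sunken height with a short shadow, so the button is home. Now I'll return to the stand.

```bash
cat > back.py <<'E'
from to import *
import sys
o=get_obs();T=R.from_euler('xyz',o['orientation'],degrees=True);t=np.array([float(a) for a in sys.argv[1:4]])
Q=R.from_euler('xyz',[180,0,float(sys.argv[4])],degrees=True)
print(o['clock'],o['tool_pos'],np.round(o['orientation'],2),o['force'],'rows',np.round(np.r_[T.inv().apply(t-o['tool_pos'])/.3,(T.inv()*Q).as_rotvec()/np.pi],4))
E
python3 back.py .4314 .2783 .28 175.9
```

```text
17.9 [0.51363545 0.09834096 0.21148422] [-159.39   19.31 -145.23] [-0.35758727  0.23111869 -0.91783858] rows [-0.1858  0.5453 -0.394  -0.0727  0.14    0.1923]
```

```bash
python3 -m inch '0 0.03 -0.12 0 0 0;-0.02 0.1 -0.22 -0.005 0.01 0.02;-0.08 0.2 -0.3 -0.02 0.04 0.05;-0.13 0.35 -0.394 -0.04 0.08 0.1;-0.1858 0.5453 -0.394 -0.0727 0.14 0.1923;-0.1858 0.5453 -0.394 -0.0727 0.14 0.1923;-0.1858 0.5453 -0.394 -0.0727 0.14 0.1923;-0.1858 0.5453 -0.394 -0.0727 0.14 0.1923;-0.1858 0.5453 -0.394 -0.0727 0.14 0.1923;-0.1858 0.5453 -0.394 -0.0727 0.14 0.1923' | head -2;python3 -m inch '0 0 0 0 0 0;0 0 0 0 0 0'|grep forc; python3 back.py .4314 .2783 .215 175.9
```

```text
clock: 18.73
tool_pos: [0.4324, 0.278, 0.28]
force: [-0.5, 0.4, -0.4]
gripper_force: 30.0
18.9 [0.43114276 0.27811734 0.2806944 ] [-1.8000e+02  1.0000e-01  1.7598e+02] [-0.47889911  0.44751818 -0.39589327] rows [-0.0004  0.0007  0.219  -0.      0.0005  0.0005]
```

```bash
python3 - <<'E'
from to import *
snapshot('wrist');c=cam('wrist');o=get_obs();T=R.from_euler('xyz',o['orientation'],degrees=True).as_matrix()
print([(np.round(d['uv'],1).tolist(),round(d['p'],2)) for d in landmark_of('wrist','awl_tip')], pw(o['tool_pos']+T@[-.002,0,L],c), pw(o['tool_pos']+T@[-.002,0.003,L],c),pw(o['tool_pos']+T@[-.004,0,L],c))
E
python3 -m inch '0 0 0.1 0 0 0;0 0 0.2 0 0 0;0 0 0.26 0 0 0;0 0 0.3 0 0 0;0 0 0.33 0 0 0;0 0 0.36 0 0 0;0 0 0.39 0 0 0;0 0 0.39 0 0 0' | grep -v grip; python3 back.py .4314 .2783 .1176 175.9
```

```text
[([258.9, 179.9], 0.87)] [256.87396717 185.27718157] [259.91486316 185.27603779] [256.87678571 187.24589406]
clock: 19.67
tool_pos: [0.4308, 0.2784, 0.1626]
orientation: [-180.0, -0.0, 175.9]
force: [-0.1, 0.5, -1.4]
opening: 0.0265
19.6667 [0.43082388 0.27840534 0.16262239] [-1.7999e+02 -1.0000e-02  1.7593e+02] [-0.14635025  0.45115983 -1.38295036] rows [-2.000e-03 -2.000e-04  1.501e-01 -1.000e-04 -0.000e+00  2.000e-04]
```

```bash
python3 -m inch '-0.001 0 0.03 0 0 0;-0.002 0 0.06 0 0 0;-0.002 0 0.08 0 0 0;-0.002 0 0.1 0 0 0;-0.002 0 0.12 0 0 0;-0.002 0 0.13 0 0 0;-0.002 0 0.14 0 0 0;-0.002 0 0.14 0 0 0' | grep ^force; python3 back.py .4314 .2783 .1176 175.9
python3 -m inch '0 0 0.003 0 0 0;0 0 0.006 0 0 0;0 0 0.008 0 0 0;0 0 0.008 0 0 0' | grep ^force; python3 back.py .4314 .2783 .1176 175.9
```

```text
force: [-0.1, -0.1, -1.4]
20.3333 [0.43198643 0.27862923 0.12142385] [1.7998e+02 3.0000e-02 1.7592e+02] [-0.08421923 -0.10174198 -1.40127139] rows [ 0.0019 -0.0012  0.0127  0.0001  0.0002  0.0001]
force: [0.0, -0.1, 0.1]
20.6667 [0.4321685  0.27889349 0.11968174] [1.7992e+02 6.0000e-02 1.7592e+02] [ 0.00429679 -0.05675509  0.06527511] rows [ 0.0024 -0.0022  0.0069  0.0004  0.0004  0.0001]
```

```bash
python3 -m inch '0 0 0.003 0 0 0;0 0 0.005 0 0 0;0 0 0.005 0 0 0' | grep ^force; python3 -m inch '0 0 0 0 0 0;0 0 0 0 0 0;0 0 0 0 0 0;0 0 0 0 0 0;0 0 0 0 0 0;0 0 0 0 0 0;0 0 0 0 0 0;0 0 0 0 0 0;0 0 0 0 0 0' -1
python3 -m inch '0 0 -0.05 0 0 0;0 0 -0.1 0 0 0;0 0 -0.2 0 0 0;0 0 -0.3 0 0 0;0 0 -0.4 0 0 0;0 0 -0.5 0 0 0;0 0 -0.58 0 0 0;0 0 -0.58 0 0 0;0 0 -0.58 0 0 0;0 0 -0.58 0 0 0'
python3 - <<'E'
from to import *
import cv2
s=snapshot('wrist');g=cv2.imread('pics/g.png');c=cam('wrist')
d=cv2.absdiff(cv2.resize(s[:,:,::-1],None,fx=1.5,fy=1.5,interpolation=cv2.INTER_CUBIC),g)
print(d[200:340,330:460].mean(),d[0:340].mean())
for n in('scene','top','wrist'):
    if n!='wrist': snapshot(n)
    for t in['awl','spool','dye_pot','beeswax']+(['telltale_pin','stand_socket'] if n!='x' else []): print(n,t,[(np.round(x['uv'],1).tolist(),round(x['p'],2)) for x in landmark_of(n,t)][:2])
E
```

```text
force: [1.3, 0.3, -1.6]
clock: 21.67
tool_pos: [0.4321, 0.2788, 0.1181]
orientation: [179.9, 0.1, 175.9]
force: [-0.7, 0.2, -0.2]
opening: 0.0813
gripper_force: 0.0
clock: 22.5
tool_pos: [0.4316, 0.2785, 0.2915]
orientation: [180.0, 0.0, 175.9]
force: [0.1, 0.9, -0.2]
opening: 0.0876
gripper_force: 0.0
12.38631868131868 7.930395986519608
scene awl [([232.0, 191.6], 0.64), ([380.3, 240.2], 0.63)]
scene spool [([296.0, 241.6], 0.95)]
scene dye_pot [([244.2, 210.9], 0.48)]
scene beeswax [([244.3, 210.0], 0.72), ([379.5, 238.1], 0.57)]
scene telltale_pin [([301.1, 198.1], 0.84), ([305.0, 212.8], 0.67)]
scene stand_socket [([239.6, 200.6], 0.61)]
top awl [([134.1, 169.3], 0.77), ([240.7, 206.4], 0.37)]
top spool [([313.3, 226.9], 0.5), ([293.5, 173.0], 0.24)]
top dye_pot []
top beeswax [([240.8, 208.0], 0.6), ([366.1, 174.5], 0.44)]
top telltale_pin [([292.6, 172.9], 0.93)]
top stand_socket [([248.0, 212.6], 0.58)]
wrist awl [([267.1, 166.2], 0.65)]
wrist spool [([107.4, 147.6], 0.88)]
wrist dye_pot [([269.8, 195.9], 0.79)]
wrist beeswax []
wrist telltale_pin []
wrist stand_socket [([259.7, 164.2], 0.77), ([267.8, 198.0], 0.51)]
```

```bash
python3 - <<'E'
from h import *
s=snapshot('wrist')[:,:,::-1];g=cv2.resize(cv2.imread('pics/g.png'),(512,384),interpolation=cv2.INTER_AREA)
r=(slice(145,195),slice(235,300))
A=cv2.cvtColor(s[r],6).astype(np.float32);B=cv2.cvtColor(g[r],6).astype(np.float32)
print('shift all',cv2.phaseCorrelate(B,A))
h=(slice(152,188),slice(246,276))
t=g[158:182,250:272]; m=cv2.matchTemplate(s[148:196,236:290],t,cv2.TM_CCOEFF_NORMED);print(cv2.minMaxLoc(m),'expected',(14,10))
a=snapshot('scene')[:,:,::-1];b=cv2.imread('pics/a.png')
t=b[168:196,229:242]; m=cv2.matchTemplate(a[158:206,219:252].copy(),t,cv2.TM_CCOEFF_NORMED);print(cv2.minMaxLoc(m),'expected',(10,10))
E
```

```text
shift all ((-1.6428083021653492, 0.669247419089416), 1.1021035067240397)
(-0.4903608560562134, 0.9950262904167175, (4, 0), (12, 11)) expected (14, 10)
(-0.20647962391376495, 0.9788069128990173, (19, 15), (10, 10)) expected (10, 10)
```

The awl matches its original standing place: no shift in the scene view, and in the wrist view it moves only with the camera. Handing in.

```bash
python3 -c "
from plant import *
print(close_job())"
```

```text
the job is handed in; nothing more can be done
None
```

I pushed the reset button home (end stop felt at 15 N, tell-tale sunk), put the awl back point down in its stand and let go; the job is handed in, no verdict came back, and I never commanded contact with the spool, dye pot or beeswax, though only the spool was clearly found again afterwards.

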